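# Close the transport case over the packed stopwatch

### The job

Three small green clamshell cases are fixed to the watch-lab bench: one is already shut, and two stand open. Close the open case that holds the stopwatch: swing its upper half over and press it down until the two halves meet edge to edge all round, with the watch still lying in its pocket. Leave the empty case standing open.

Things in the scene. Friction and masses are not known exactly. Their poses are not given: they have to be found in the camera images.
- watch_case_lid (a joint): Upper half of the case with the watch: green shell 100 mm hinge to free edge, 110 wide, 18 thick, flat outer face looking to the robot when open. Angle in rad: 0 closed flush, pi/2 upright; starts 1.75 to 2.0 (leaning back off the lower half), stop 2.1. Stiff hinge (0.09 N m): stays where left, does not fall shut; 1 to 2 N at the free edge moves it.
- watch_case_hinge (a point): Middle of that case's hinge line, on its fixed lower half's rear top edge, 34 mm over the bench; does not turn with the upper half. x: level, from hinge across the lower half (away from the robot within 35 deg); y: along the hinge; z up. Lower half: x 0 to 100, y -55 to 55 mm, on a 116 x 126 x 8 mm plate fixed to the bench. Top of the shut case: 52 mm over the bench.
- empty_case_lid (a joint): Upper half of the other open case, identical but nothing in its round pocket; same angle meaning, starts 1.75 to 2.0, must stay open. A third identical case is already shut. The three stand about 0.22 m apart in a row across the robot's front, in any order; open halves rise to about 135 mm over the bench.
- watch: Loose steel stopwatch, 50 mm across, 14 mm thick, white dial up, small brass crown. It lies in a 66 mm round pocket, 12 mm deep, in the white insert in the middle of its case's lower half, its top 2 mm below the rim. Origin: centre of its underside; z up.
Not all that is in view belongs to the job. What is shaped like the part that bears watch_case_lid but purple is not meant.

How it is judged:
By the outcome, as a careful person would: the job done as asked, in the order asked, and still so for the second after the job is handed in, with the robot touching nothing.
It also fails if it takes over 32 s, if anything falls off the work surface, if the arm or the gripper's body presses on something with over 40 N, if the wrist force passes 120 N, or if a joint passes its speed limit or range.

### The arm

A 7-joint arm with a two-finger parallel gripper is mounted at the origin on the work surface. World frame = base frame: x ahead of the robot, y to its left, z up, the work surface at z = 0. Lengths are in mm, angles in rad, forces in N, time in s.
With the tool pointing down it reaches from about 400 to 875 mm from the base axis. Payload 4.4 kg.
Tool frame: the origin (TCP) lies at the centre of the arm's flange, where the gripper is bolted on; the fingertips stand 173 mm ahead of it and the grasp point (between the pads) lies 155 mm ahead of it; z points along the fingers, y is the direction in which the jaws open and shut (so a half turn about z gives the same grasp; the last joint's range is limited). The gripper opens to 85 mm and grips with 20 to 120 N. Pads are 22 mm wide; open, the fingers measure 114 mm over their backs; the gripper's body (76 mm by 85 mm) begins 54 mm behind the grasp point. The pads swing forward as they close: fully open they stand 13 mm farther back than shut.
Start: joints at [-1.227, 0.628, 0.038, 1.517, -0.027, 0.996, -0.02], TCP at [258.96, 596.201, 404.713] pointing down, gripper open.
Joint ranges: [-3.06, 3.06], [-0.37, 2.12], [-1.25, 1.32], [0.18, 2.47], [-1.1, 4.24], [0.23, 1.98], [-2.94, 2.94]. Speed limits (rad/s): [2.57, 2.57, 3.14, 3.14, 3.14, 3.14, 3.14].

### API

Orientations are given as [roll, pitch, yaw] about the fixed x, y, z axes, in that order (R = Rz(yaw) Ry(pitch) Rx(roll)).
In Python, from cell import * gives the robot as it stands. The module is installed in compiled form; this text tells all that it offers.
- The arm moves only by the shell command python3 -m jog 'ROWS'. ROWS is JSON, one flat list of numbers, 5 for each row, row after row: the shift along the tool's x, y, z in mm, then the turn about the tool's z in degrees, then the finger opening in mm, from 0 to 85.4. A call has 1 to 20 rows; each row is the pose to reach, as a shift and turn from the pose commanded when the call began, along the tool's axes at that moment; what a row does not reach only later rows make up. A row lasts 1/12 s, in which the tool goes at most 41.7 mm and 7.16 degrees, less where a joint would pass 70% of its speed; a pose out of reach is approached as far as the arm can. A call with a gripper value outside its range is refused whole. The fingers move at their own pace and stop on an object; the grip force is fixed at half the most. Time passes only in rows, so rows that repeat a pose let the fingers close. It gives the time, the measured TCP pose, the force and the opening at its end, in the units of the state.
- read_state(): the state, without advancing time (a new reading comes with each control period).
- get_image(name): name is "scene" or "top" or "wrist"; returns (picture, depth): 400x640x3 uint8, blue, green, red; 400x640 float32, mm along the optical axis (not along the pixel's ray), 0 where there is no reading.
- camera_params(name): a dict with "K" (3x3 intrinsics, pixels), "T" (4x4, takes a point from camera to world coordinates). Camera axes: x right, y up, looking along -z (the intrinsics and any distortion apply to the point x, -y, -z); pixel columns grow to the right and rows downward; lengths in mm; the calibration is good to about 2 mm. A picture is of the moment at which its call begins: read the wrist's pose just before it. camera_params takes no time and is no camera call; for the wrist camera it gives the pose at the moment of the call.
- finish_job(): hands the job in, once; it reports no verdict.
The state is a dict: "clock": time; "qpos": joint angles; "qd": joint speeds; "tau": joint torques, N m; "eef_pos": TCP position; "tool_rot": TCP orientation; "force": force on the tool from outside, world axes, zero at the start; "torque": the same for the moment, N m; "width": finger opening in mm.
Only numpy, scipy, OpenCV 4.12 (cv2) and the standard library are available. Lean on these libraries where they do the work, as an engineer would, in place of code of your own. Each camera call takes 0.05 s, during which the arm holds its last target.

## Working session

There is one attempt and no reset: what is moved stays moved. The work goes in short steps, Python scripts to look and compute and a shell command to move; the robot and the scene stay as the last step left them, time stands still between calls to the robot, and variables do not carry over. Pictures are saved under pics/ and viewed, and the job is handed in when it is done.

```bash
mkdir -p pics
cat > h.py <<'E'
from cell import *
import numpy as np, cv2
def cast(cam,u,v,z):
    p=camera_params(cam);K=np.array(p["K"]);T=np.array(p["T"])
    r=np.linalg.inv(K)@[u,v,1];d=T[:3,:3]@[r[0],-r[1],-r[2]];o=T[:3,3]
    return o+d*(z-o[2])/d[2]
def pt(p,u,v,dep):
    K=np.array(p["K"]);T=np.array(p["T"])
    r=np.linalg.inv(K)@[u,v,1]*dep
    return T[:3,:3]@[r[0],-r[1],-r[2]]+T[:3,3]
def cloud(p,D):
    K=np.array(p["K"]);T=np.array(p["T"])
    v,u=np.mgrid[:D.shape[0],:D.shape[1]]
    X=(u-K[0,2])/K[0,0]*D;Y=(v-K[1,2])/K[1,1]*D
    return np.stack([X,-Y,-D],-1)@T[:3,:3].T+T[:3,3]
E
python3 - <<'E'
from h import *
s=read_state();print(s)
for c in("scene","top","wrist"):
    p=camera_params(c);i,d=get_image(c);cv2.imwrite(f"pics/{c}0.png",i);np.savez(f"{c}0.npz",i=i,d=d,K=p["K"],T=p["T"]);print(c,p)
E
```

```text
{'clock': 0.0, 'qpos': array([-1.22681147,  0.62939217,  0.03843994,  1.51838217, -0.02702104,
        0.99627719, -0.02000461]), 'qd': array([-0.00120167,  0.0005401 , -0.00034373, -0.00061491,  0.00095138,
       -0.00127311,  0.00145639]), 'tau': array([-1.72468681e-04, -5.63404620e+01,  1.22578092e+00, -1.93457884e+01,
        1.08020118e-02,  1.03027158e-02,  1.09039067e-05]), 'eef_pos': array([258.81627661, 595.92919222, 403.75434758]), 'tool_rot': array([-3.13965163e+00,  9.43859988e-06,  2.73179306e+00]), 'force': array([ 0.20693796,  0.67651532, -0.46984021]), 'torque': array([ 0.04672085,  0.00760731, -0.01921345]), 'width': 85.03460345663835}
scene {'K': array([[370.3398491 ,   0.        , 322.80020205],
       [  0.        , 370.3398491 , 200.99592215],
       [  0.        ,   0.        ,   1.        ]]), 'T': array([[ 7.39857541e-01, -4.21084761e-01,  5.24688901e-01,
         8.30551478e+02],
       [ 6.72720141e-01,  4.54187899e-01, -5.84089860e-01,
        -3.83313042e+02],
       [ 7.64398911e-03,  7.85112079e-01,  6.19306542e-01,
         4.77934004e+02],
       [ 0.
[... 401 characters left out ...]
57419499e+01],
       [ 2.71484232e-02,  1.96122506e-01,  9.80203512e-01,
         8.47578260e+02],
       [ 0.00000000e+00,  0.00000000e+00,  0.00000000e+00,
         1.00000000e+00]])}
wrist {'K': array([[284.87989424,   0.        , 324.64173865],
       [  0.        , 284.87989424, 198.51692133],
       [  0.        ,   0.        ,   1.        ]]), 'T': array([[ 3.97260552e-01, -8.77931521e-01, -2.67245764e-01,
         1.90408679e+02],
       [ 9.17705523e-01,  3.79791283e-01,  1.16512467e-01,
         6.27127386e+02],
       [-7.92356001e-04, -2.91538720e-01,  9.56558700e-01,
         3.72998968e+02],
       [ 0.00000000e+00,  0.00000000e+00,  0.00000000e+00,
         1.00000000e+00]])}
```

View pics/scene0.png

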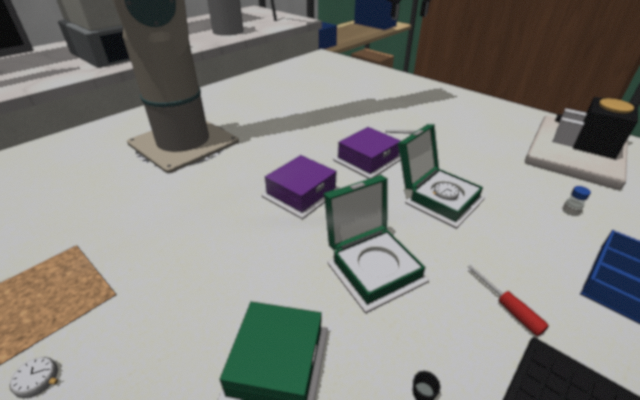

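View pics/top0.png

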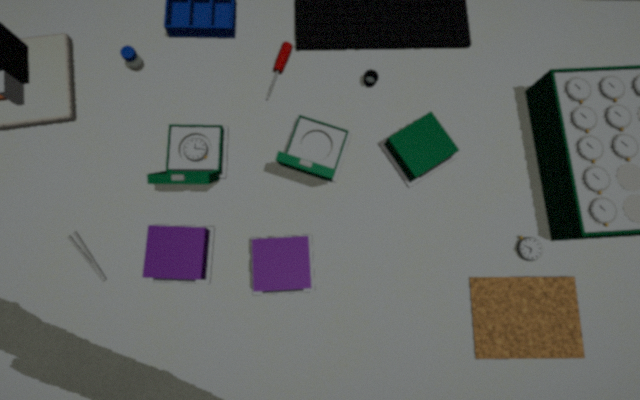

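View pics/wrist0.png

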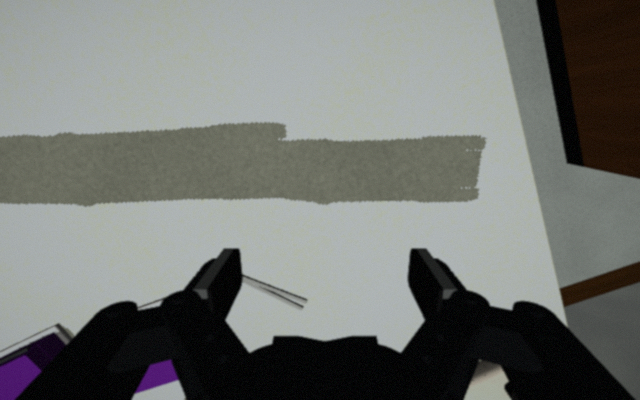

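Scene: the green case at (447,190) holds the watch; the one at (378,260) is empty and open; the one at (272,345) is shut. In the top view these sit at (195,150), (313,148) and (422,146). The purple boxes are not meant. The target is therefore top (195,150); next come an enlarged crop and the measurements.

Run:
```python
from h import *
i=np.load("top0.npz")["i"];s=np.load("scene0.npz")["i"]
a=cv2.resize(i[105:205,130:250],(600,500),interpolation=cv2.INTER_CUBIC)[:, :400] if 0 else cv2.resize(i[105:205,130:240],(396,360),interpolation=cv2.INTER_CUBIC)
b=cv2.resize(s[115:225,390:500],(360,360),interpolation=cv2.INTER_CUBIC)
cv2.imwrite("pics/crop0.png",np.hstack([a,b]))
for c in("top","scene"):
    z=np.load(c+"0.npz");P=cloud(z,z["d"]);hsv=cv2.cvtColor(z["i"],cv2.COLOR_BGR2HSV)
    m=cv2.inRange(hsv,(60,90,30),(90,255,255))
    n,l,st,ce=cv2.connectedComponentsWithStats(m)
    for k in range(1,n):
        if st[k,4]>100:
            q=P[(l==k)&(z["d"]>0)]; print(c,st[k],ce[k].round(), np.percentile(q,[2,50,98],axis=0).round().tolist())
```

```text
top [550  66  90 172 780] [584. 158.] [[424.0, -660.0, 79.0], [563.0, -511.0, 97.0], [768.0, -493.0, 99.0]]
top [ 388  113   70   65 2472] [423. 145.] [[559.0, -294.0, 48.0], [616.0, -235.0, 51.0], [673.0, -176.0, 54.0]]
top [148 126  75  58 786] [186. 174.] [[516.0, 179.0, 30.0], [528.0, 222.0, 123.0], [641.0, 286.0, 128.0]]
top [277 152  58  28 539] [305. 166.] [[528.0, -42.0, 100.0], [547.0, 7.0, 129.0], [570.0, 56.0, 132.0]]
scene [320   0  35  24 581] [336.  10.] [[-1675.0, 2325.0, -317.0], [-1489.0, 2347.0, -212.0], [-1301.0, 2371.0, -125.0]]
scene [399   0  13  22 156] [405.  10.] [[-848.0, 2326.0, -191.0], [-801.0, 2347.0, -122.0], [-762.0, 2366.0, -54.0]]
scene [371  33  36  36 401] [393.  46.] [[-1064.0, 2327.0, -539.0], [-848.0, 2348.0, -400.0], [-763.0, 2370.0, -296.0]]
scene [399 125  53  87 790] [419. 172.] [[521.0, 181.0, 17.0], [551.0, 183.0, 53.0], [632.0, 289.0, 131.0]]
scene [364 176  22  34 207] [378. 186.] [[554.0, 19.0, 79.0], [569.0, 50.0, 132.0], [582.0, 56.0, 135.0]]
scene [324 187  29  24 225] [335. 195.] [[527.0, -47.0, 113.0], [541.0, -34.0, 133.0], [552.0, -6.0, 136.0]]
scene [ 330  225   94   78 1070] [370. 269.] [[550.0, -83.0, 16.0], [633.0, -49.0, 31.0], [684.0, 44.0, 60.0]]
scene [ 221  303   99   97 7484] [272. 354.] [[566.0, -301.0, 25.0], [626.0, -246.0, 54.0], [681.0, -180.0, 56.0]]
```

View pics/crop0.png

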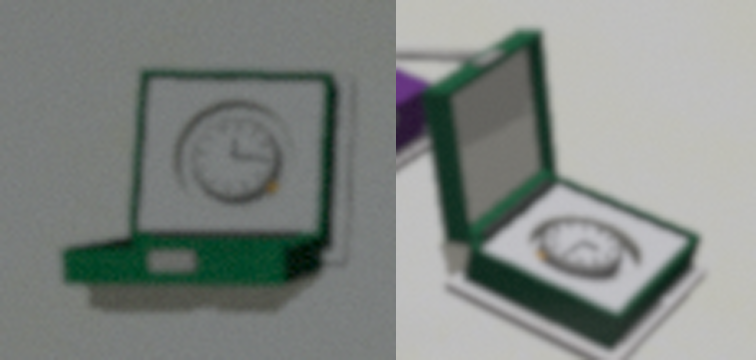

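The crop confirms a watch with dial and brass crown in the left case (crop 235,150). Next I locate the hinge and lid.

Run:
```python
from h import *
f=lambda x,y:(130+x/3.6,105+y/3.6)
for n,(x,y) in dict(farL=(138,70),farR=(336,73),nearR=(324,245),nearL=(133,235)).items(): print(n,cast("top",*f(x,y),34).round(1))
g=lambda x,y:(390+(x-396)*110/360,115+y*110/360)
for n,(x,y) in dict(farR=(610,348),farL=(700,235),nearR=(468,247),hingeL=(558,178)).items(): print("scene",n,cast("scene",*g(x,y),34).round(1))
print("watch",cast("top",*f(236,152),37), cast("scene",*g(581,246),37))
# depth
for c in("top","scene"):
    z=np.load(c+"0.npz");P=cloud(z,z["d"]);hsv=cv2.cvtColor(z["i"],cv2.COLOR_BGR2HSV)
    R=P.reshape(-1,3)
    box=(R[:,0]>490)&(R[:,0]<700)&(R[:,1]>150)&(R[:,1]<310)
    q=R[box&(R[:,2]>60)&(R[:,2]<122)]
    print(c,len(q),np.percentile(q,[1,50,99],axis=0).round())
    # lid plane (interior face seen by scene)
    q0=q
    for _ in range(4):
        m=q0.mean(0);n=np.linalg.svd(q0-m,full_matrices=False)[2][2]; n*=np.sign(n[0]);r=(q0-m)@n;q0=q0[abs(r)<max(2,1.5*r.std())]
    print("plane",m.round(1),n.round(3),"yaw",np.degrees(np.arctan2(n[1],n[0])),"tilt",np.degrees(np.arcsin(n[2])),len(q0))
    t=R[box&(R[:,2]>120)];print("toppts",len(t),np.percentile(t,[1,50,99],axis=0).round().tolist())
    if len(t): print(cv2.minAreaRect(t[:,:2].astype(np.float32)))
    w=R[box&(abs(R[:,2]-33)<6)&(R[:,0]>570)];print("lower",len(w),cv2.minAreaRect(w[:,:2].astype(np.float32)),w.mean(0))
```

```text
farL [662.1 289.4  34. ]
farR [661.1 175.6  34. ]
nearR [558.1 178.5  34. ]
nearL [563.6 285.9  34. ]
scene farR [671.3 155.   34. ]
scene farL [663.1 292.8  34. ]
scene nearR [563.2 182.9  34. ]
scene hingeL [566.2 290.7  34. ]
watch [611.86961336 229.89266711  37.        ] [615.338861   227.16916189  37.        ]
top 147 [[514. 179.  62.]
 [527. 186. 109.]
 [551. 289. 122.]]
plane [525.6 222.9 107.3] [ 0.846 -0.017  0.533] yaw -1.183071867979488 tilt 32.229711854442584 81
toppts 622 [[514.0, 180.0, 121.0], [523.0, 233.0, 125.0], [532.0, 288.0, 130.0]]
((522.4716796875, 234.38467407226562), (18.269994735717773, 110.02490234375), 0.40723246335983276)
lower 1809 ((616.7478637695312, 233.96800231933594), (93.5450210571289, 110.79039764404297), 0.0712343081831932) [617.14352957 234.19403589  29.81297762]
scene 1111 [[520. 181.  60.]
 [535. 234.  91.]
 [552. 291. 120.]]
plane [534.1 240.5  90.1] [ 0.948 -0.008  0.317] yaw -0.47265678774211245 tilt 18.500596151886164 758
toppts 266 [[514.0, 181.0, 121.0], [527.0, 227.0, 129.0], [534.0, 292.0, 133.0]]
((523.993896484375, 236.66763305664062), (112.26094818115234, 21.398242950439453), 89.16900634765625)
lower 1585 ((616.7410888671875, 237.26998901367188), (115.57252502441406, 93.27383422851562), 89.90106201171875) [618.8039181  233.19597896  32.92752624]
```

```bash
python3 -m jog '[-30,-22,0,-2,0, -60,-44,0,-5,0, -90,-66,0,-8,0, -120,-88,0,-10,0, -150,-110,0,-12,0, -180,-132,0,-14,0, -210,-154,0,-16,0, -240,-176,0,-18,0, -270,-198,0,-20,0, -300,-220,0,-22,0, -325,-239,0,-23,0, -338,-248,0,-23.5,0, -338,-248,20,-23.5,0, -338,-248,50,-23.5,0, -338,-248,80,-23.5,0, -338,-248,80,-23.5,0]'
python3 - <<'E'
from h import *
s=read_state();print(s)
for c in("scene","wrist"):
    p=camera_params(c);i,d=get_image(c);cv2.imwrite(f"pics/{c}1.png",i);np.savez(f"{c}1.npz",i=i,d=d,K=p["K"],T=p["T"])
E
```

```text
clock: 1.48
eef_pos: [468.3, 232.8, 320.2]
tool_rot: [-3.137, -0.009, -3.142]
force: [-1.1, -0.1, -0.6]
width: 0.0
{'clock': 1.4833, 'qpos': array([-0.4778098 ,  0.56918626, -0.05473492,  1.94929027,  0.04933515,
        0.6343276 ,  1.00684883]), 'qd': array([-0.00302349, -0.06599642, -0.00312351, -0.0549013 , -0.00549141,
        0.10558992,  0.00887211]), 'tau': array([  0.1492093 , -48.00494313,   0.09020587, -14.81996745,
         0.07083161,  -0.9915112 ,  -0.04853326]), 'eef_pos': array([468.30877065, 232.78161873, 320.15594031]), 'tool_rot': array([-3.1368396 , -0.0087406 , -3.14159094]), 'force': array([-1.08816675, -0.10754431, -0.57840905]), 'torque': array([-0.01889239,  0.0703966 ,  0.01825035]), 'width': 0.010945779661453634}
```

View pics/scene1.png

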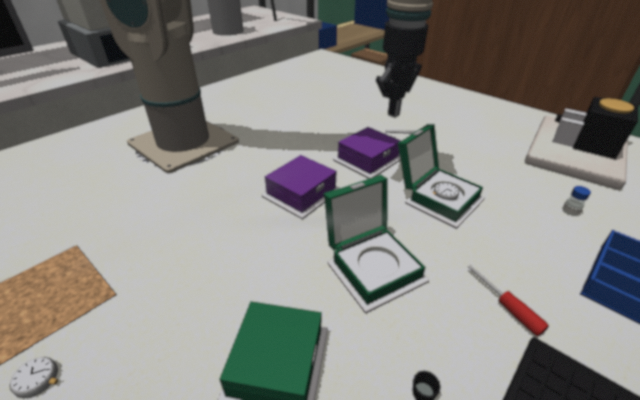

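View pics/wrist1.png

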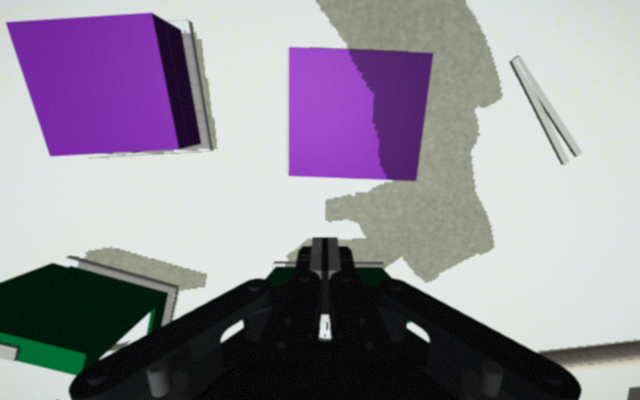

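```bash
python3 -m jog '[0,0,18,0,0, 0,0,37,0,0, 0,0,37,0,0, -10,0,37,0,0, -20,0,37,0,0, -28,0,37,0,0, -34,0,37,0,0, -40,0,37,0,0, -46,0,37,0,0, -52,0,37,0,0, -58,0,37,0,0, -64,0,37,0,0, -70,0,37,0,0, -76,0,37,0,0, -82,0,37,0,0, -82,0,37,0,0]'
python3 - <<'E'
from h import *
s=read_state();print(s["eef_pos"],s["force"])
for c in("scene",):
    p=camera_params(c);i,d=get_image(c);cv2.imwrite(f"pics/{c}2.png",cv2.resize(i[50:250,300:540],None,fx=3,fy=3)[:600,:720]);np.savez(f"{c}2.npz",i=i,d=d,K=p["K"],T=p["T"])
E
```

```text
clock: 2.92
eef_pos: [553.7, 233.9, 287.7]
tool_rot: [3.141, 0.002, 3.141]
force: [0.5, 0.5, -0.6]
width: -0.1
[553.72010186 233.93385368 287.74729701] [ 0.49052144  0.51782528 -0.56766046]
```

View pics/scene2.png

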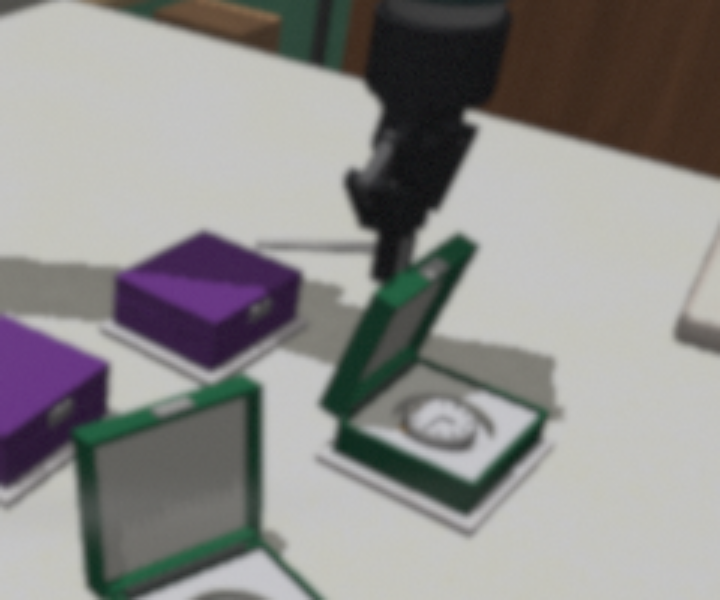

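```bash
python3 -m jog '[-7,0,1,0,0, -14,0,2,0,0, -20,0,3,0,0, -27,0,5,0,0, -34,0,8,0,0, -40,0,12,0,0, -45,0,16,0,0, -51,0,20,0,0, -56,0,25,0,0, -60,0,30,0,0, -64,0,36,0,0, -68,0,42,0,0, -71,0,47,0,0, -73,0,52,0,0, -75,0,56,0,0, -75,0,56,0,0]'
python3 - <<'E'
from h import *
s=read_state();print(s["eef_pos"],s["force"])
for c in("scene",):
    p=camera_params(c);i,d=get_image(c);cv2.imwrite(f"pics/{c}3.png",cv2.resize(i[50:250,300:540],None,fx=3,fy=3)[:600,:720]);np.savez(f"{c}3.npz",i=i,d=d,K=p["K"],T=p["T"])
E
```

```text
clock: 4.3
eef_pos: [626.9, 233.9, 230.4]
tool_rot: [-3.141, -0.002, -3.141]
force: [-0.5, -0.5, -1.1]
width: -0.4
[626.91888531 233.94867739 230.38122754] [-0.48755795 -0.49033848 -1.11905238]
```

View pics/scene3.png

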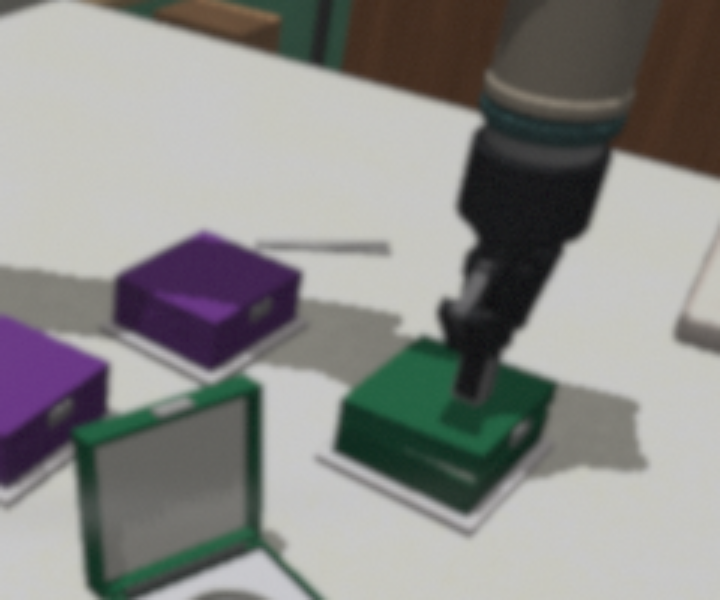

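The lid is nearly shut, with a thin gap visible at crop (445,465). I'll press down in small steps.

```bash
python3 -m jog '[0,0,1.5,0,0, 0,0,3,0,0, 0,0,4,0,0, 0,0,5,0,0, 0,0,5,0,0]'; python3 -m jog '[0,0,1,0,0, 0,0,1,0,0, 0,0,1,0,0]'
```

```text
clock: 4.77
eef_pos: [627.1, 234.2, 226.7]
tool_rot: [3.141, 0.0, -3.141]
force: [0.1, -1.0, 0.8]
width: -0.3
clock: 5.02
eef_pos: [627.2, 234.2, 226.0]
tool_rot: [3.141, 0.0, -3.141]
force: [-0.2, -0.2, 2.4]
width: 0.0
```

```bash
python3 -m jog '[0,0,1,0,0, 0,0,1,0,0, 0,0,1,0,0]'; python3 -m jog '[0,0,1,0,0, 0,0,1,0,0, 0,0,1,0,0]'
```

```text
clock: 5.27
eef_pos: [627.2, 234.1, 225.9]
tool_rot: [3.141, 0.0, -3.141]
force: [-1.8, -0.3, 9.5]
width: -0.4
clock: 5.52
eef_pos: [627.2, 234.2, 225.8]
tool_rot: [3.141, 0.001, -3.141]
force: [-4.8, -1.6, 15.3]
width: -0.2
```

Contact is solid: height steady at 225.8 while the force climbs. One more press, then retreat and look.

```bash
python3 -m jog '[0,0,1,0,0, 0,0,1,0,0, 0,0,1,0,0]'; python3 -m jog '[0,0,-4,0,0, 0,0,-10,0,0, 0,0,-30,0,0, 0,0,-60,0,0, 0,0,-90,0,0, 30,0,-120,0,0, 60,0,-150,0,0, 90,0,-150,0,0, 120,0,-150,0,0, 150,0,-150,0,0, 180,0,-150,0,0, 180,0,-150,0,0]'
python3 - <<'E'
from h import *
s=read_state();print(s["eef_pos"],s["force"])
o=[]
for c,b in(("scene",(100,280,300,500)),("top",(100,200,130,240))):
    p=camera_params(c);i,d=get_image(c);z=dict(K=p["K"],T=p["T"])
    a,e,l,r=b;k=360/(e-a);o.append(cv2.resize(i[a:e,l:r],(390,390),interpolation=cv2.INTER_CUBIC))
    P=cloud(z,d).reshape(-1,3)
    for nm,cx,cy in(("watch",611,234),("shut",616,-235)):
        m=(abs(P[:,0]-cx)<35)&(abs(P[:,1]-cy)<35)&(P[:,2]>20)&(P[:,2]<150);q=P[m]
        A=np.c_[q[:,0]-cx,q[:,1]-cy,np.ones(len(q))];x=np.linalg.lstsq(A,q[:,2],rcond=None)[0];print(c,nm,len(q),"z",x[2].round(1),"slope deg",np.degrees(x[:2]).round(2))
    if c=="top":
        m=(P[:,2]>44)&(P[:,2]<62)&(P[:,0]>530)&(P[:,0]<690)&(P[:,1]>150)&(P[:,1]<310);print(cv2.minAreaRect(P[m][:,:2].astype(np.float32)))
cv2.imwrite("pics/end.png",np.hstack(o))
E
```

```text
clock: 5.77
eef_pos: [627.2, 234.2, 225.8]
tool_rot: [3.141, 0.001, -3.141]
force: [-5.5, -2.8, 20.1]
width: -0.0
clock: 6.77
eef_pos: [441.2, 234.1, 372.3]
tool_rot: [-3.139, -0.007, -3.137]
force: [-0.4, -0.8, -0.6]
width: -0.1
[441.24050063 234.11266747 372.34399988] [-0.41316441 -0.84755051 -0.58582979]
scene watch 703 z 54.8 slope deg [-0.15  0.1 ]
scene shut 2908 z 54.3 slope deg [0.02 0.07]
top watch 1158 z 51.0 slope deg [ 0.17 -0.  ]
top shut 1101 z 51.3 slope deg [ 0.18 -0.09]
((613.4485473632812, 234.12545776367188), (111.03678131103516, 101.77066802978516), 89.6670150756836)
```

View pics/end.png

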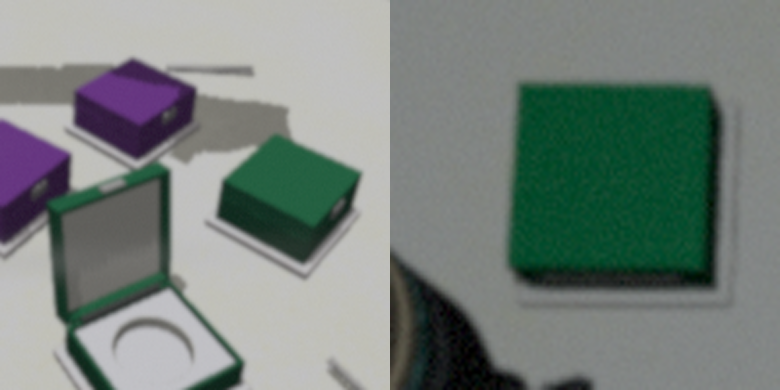

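The picture shows the watch case shut with no gap at crop (290,185). The empty case is still open at (110,260). The shut lid matches the reference shut case in height and tilt.

```bash
python3 -c "
from cell import *
print(finish_job())"
```

```text
the job is handed in; nothing more can be done
None
```

The case holding the stopwatch is now shut, and I handed the job in at about 6.9 s. I pushed its lid over with the closed fingers, pressed it down with about 20 N until it stopped moving, then backed the arm clear.

- **Lid flush:** its top measures 51.0 mm high in the top view, against 51.3 mm on the case that was already shut. In the scene view the figures are 54.8 and 54.3 mm, so the two cameras differ by about 3–4 mm, but both show the cases level with each other. Both lids tilt under 0.2°, and no gap is visible in the pictures.
- **Watch:** it lay in its pocket in the last picture before the lid covered it. I could not see it after closing, but the flush lid suggests it stayed there.
- **Other cases:** the empty case still stands open.
- **Checks:** none failed.

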